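# Slide the vial rack under the blue lamp

### The arm

A 7-joint arm with a two-finger parallel gripper is mounted at the origin on the work surface. World frame = base frame: x ahead of the robot, y to its left, z up, the work surface at z = 0. Lengths are in m, angles in rad, forces in N, time in s.
With the tool pointing down it reaches from about 0.425 to 0.925 m from the base axis. Payload 6.8 kg.
Tool frame: the origin (TCP) lies at the very end of the fingers, on their centre line; the grasp point (between the pads) lies 19 mm behind it; z points along the fingers, y is the line along which they close (so a half turn about z gives the same grasp; the last joint's range is limited). The gripper opens to 85 mm and grips with 20 to 120 N. Pads are 22 mm wide; open, the fingers measure 114 mm over their backs; the gripper's body (76 mm by 85 mm) begins 54 mm behind the grasp point. The pads swing forward as they close: fully open they stand 13 mm farther back than shut.
Start: joints at [1.005, 0.477, 0.022, 1.555, -0.011, 1.109, -0.083], TCP at [0.298, -0.606, 0.231] pointing down, gripper open.
Joint ranges: [-2.96, 2.96], [-0.34, 2.1], [-1.41, 1.46], [0.24, 2.44], [-1.37, 4.51], [0.17, 1.92], [-2.96, 2.96]. Speed limits (rad/s): [2.39, 2.39, 3.14, 3.14, 3.14, 3.14, 3.14].

### API

Orientations are given as a rotation vector (axis times angle).
In Python, from bench import r gives the robot as it stands. The module is installed in compiled form; this text tells all that it offers.
- The arm moves only by the tool servo_tool, never from a script. Its argument "commands" is a list of rows, each a list of 7 numbers: the turn, a rotation vector about the world's x, y, z in degrees, then the shift along the world's x, y, z in mm, then the closure, from 0 (fully open) to 1 (shut). A call has 1 to 5 rows; each row is the pose to reach, as a shift and turn from the pose commanded when the call began; what a row does not reach only later rows make up. A row lasts 1/12 s, in which the tool goes at most 41.7 mm and 7.16 degrees, less where a joint would pass 70% of its speed; a pose out of reach is approached as far as the arm can. A call with a gripper value outside its range is refused whole. The fingers move at their own pace and stop on an object; "force" is the grip in N (left out, the last holds). Time passes only in rows, so rows that repeat a pose let the fingers close. It gives the time, the measured TCP pose, the force, the opening and the grip force at its end, in the units of the state.
- r.get_obs(): the state, without advancing time (a new reading comes with each control period).
- r.grab_frame(name): name is "side" or "top"; returns (picture, depth): 400x640x3 uint8, blue, green, red; 400x640 float32, m along the optical axis (not along the pixel's ray), 0 where there is no reading.
- r.camera_info(name): a dict with "vertical_fov" (degrees; the focal length in pixels is half the picture's height over the tangent of half this angle, whatever the lens; pixels are square), "cx", "cy" (the principal point, pixels), "D" ([k1, k2, p1, p2, k3] as OpenCV has them; the pictures are not rectified), "cam_to_world" (4x4, takes a point from camera to world coordinates). Camera axes: x right, y up, looking along -z (the intrinsics and any distortion apply to the point x, -y, -z); pixel columns grow to the right and rows downward; lengths in m; the calibration is good to about 2 mm. A picture is of the moment at which its call begins. camera_info takes no time and is no camera call.
- r.hand_in(): hands the job in; it is judged then, once.
The state is a dict: "clock": time; "joints": joint angles; "qvel": joint speeds; "tau": joint torques, N m; "tcp_pos": TCP position; "orientation": TCP orientation; "contact_force": force on the tool from outside, world axes, zero at the start; "moment": the same for the moment, N m; "grip_width": finger opening in m; "gripper_force": force on a finger pad.
Only numpy, scipy, OpenCV 4.12 (cv2) and the standard library are available. Lean on these libraries where they do the work, as an engineer would, in place of code of your own. Each camera call takes 0.05 s, during which the arm holds its last target. There are 200 camera calls.

### The job

Slide the loose rack of blue-capped vials along the bench into the lane under the blue lamp, lip end trailing, until it is fully home: straight in the lane with its front end against the rubber back stop. Keep it flat on the bench all the way, without lifting or tipping it, and leave the amber rack and the other glassware and jars where they stand.

Things in the scene. Friction and masses are not known exactly. Their poses are not given: they have to be found in the camera images.
- blue_rack: White rack, 120 mm long (x) x 64 wide (y), block 26 mm high; raised lip across its rear (-x) end. Six fixed vials with blue caps on its front part, x = -17 to +53 mm, tops at z = 60 mm. About 0.3 kg (varies); slides at 1 to 6 N. Starts on the open bench before the lamps, front towards them within 25 degrees. Origin: centre of its underside; x to its front end.
- blue_rack_rear (a point): Middle of the blue rack's rear face, 21 mm above the bench, 60 mm behind the rack's origin: the face is flat and upright, 64 mm wide, from the bench up to the lip's top at 42 mm. Axes as the rack's.
- blue_lamp: Fixed stand: white lamp head with blue band and top over a straight lane. Origin: on the bench under the head's centre; x runs into the lane, from mouth to stop; z up. Head: 100 x 100 mm, z = 82 to 118 mm, fins to 134. Lane: 74 mm clear between guide rails 30 mm high, 8 thick, x = -50 to +50 mm. Stands left or right of the amber lamp, yawed up to 7 degrees.
- blue_mouth (a point): Point on the bench in the middle of the blue lane's mouth, 50 mm before the lamp's origin, under the near edge of the head. Two flared guide plates 30 mm high stand before it: they widen the lane from 74 mm here to about 100 mm (112 over their outsides) 25 mm farther out. Axes as the lamp's.
- blue_home (a point): Point on the bench where the blue rack's origin is when fully home, at x = -24 mm, y = 0 in the blue lamp's frame. The lane's back stop is a black rubber bar across it, 30 mm high, its face 60 mm beyond this point. At home the rack's rear 34 mm stick out from under the head. Axes as the lamp's.
- amber_lamp: Fixed lamp stand of the same make and size as the blue one, with an amber band and top; its lane is occupied by the amber rack. Origin and axes as the blue lamp's.
- amber_rack: Rack like the blue one, with amber caps, loose, already home under the amber lamp with its rear end sticking out: not to be moved. Origin: centre of its underside; x to its front end.
- beaker: Loose glass beaker, 72 mm across, 85 mm high, on the left of the bench. Origin: centre of its underside.
- amber_bottle: Loose amber glass bottle with a blue cap, 70 mm across, 150 mm high, on the left. Origin: centre of its underside.
- white_jar: Loose white plastic jar with a black lid, 64 mm across, 75 mm high, on the right. Origin: centre of its underside.
- flask: Loose green glass conical flask, 80 mm across at the foot, 120 mm high, on the right. Origin: centre of its underside.
- small_jar: Loose small glass jar with a red lid, 36 mm across, 45 mm high, between the two lamps. Origin: centre of its underside.
Mind the look-alikes: they are no part of the job. What is shaped like the blue_rack but pink or yellow is not meant.

How it is judged:
At the end, for the whole second after the job is handed in: The blue-capped rack rests flat in the blue lamp's lane with its front within 8 mm of the back stop, within 10 mm of the lane's centre line and 0.12 rad of its direction, lip end towards the mouth, and at rest (x of blue_rack in the frame of blue_lamp between -0.032 and -0.018 m and y of blue_rack in the frame of blue_lamp between -0.01 and 0.01 m and x of blue_rack_rear in the frame of blue_lamp below -0.07 m and angle between the x axis of blue_rack and the x axis of blue_lamp, either way round below 0.12 rad and angle between blue_rack's own z axis and vertical below 0.08 rad and height (world z) of blue_rack below 0.006 m and linear speed of blue_rack below 0.02 m/s and angular speed of blue_rack below 0.1 rad/s); the robot touches nothing.
It fails at once if the blue rack is lifted more than 15 mm off the bench (height (world z) of blue_rack above 0.015 m).
It fails at once if the blue rack is tipped by more than 0.25 rad (angle between blue_rack's own z axis and vertical above 0.25 rad).
It fails at once if the amber rack is moved by more than 15 mm (distance of amber_rack from where it was at the start of the episode above 0.015 m).
It fails at once if a bottle, jar, beaker or flask is moved by more than 25 mm (distance of any of beaker, amber_bottle, white_jar, flask, small_jar from where it was at the start of the episode above 0.025 m).
It also fails if it takes over 54 s, if anything falls off the work surface, if the arm or the gripper's body presses on something with over 40 N, if the wrist force passes 120 N, or if a joint passes its speed limit or range.

## Working session

There is one attempt and no reset: what is moved stays moved. The work goes in short steps, Python scripts to look and compute and a tool call to move; the robot and the scene stay as the last step left them, time stands still between calls to the robot, and variables do not carry over. Pictures are saved under pics/ and viewed, at most 10 in all, crops included, and the job is handed in when it is done.

Besides the shell and the picture viewer there is one more tool, called after "Request:" as name(argument=value, ...) on one line, values as JSON. servo_tool: Moves the arm, as the interface text tells. Its arguments: {"type":"object","properties":{"commands":{"type":"array"},"force":{"type":"number"}},"required":["commands"]}

```bash
mkdir -p pics; cat > h.py <<'E'
import numpy as np, cv2
from bench import r
def cloud(name):
    im,d=r.grab_frame(name); c=r.camera_info(name)
    f=200/np.tan(np.radians(c["vertical_fov"])/2)
    K=np.array([[f,0,c["cx"]],[0,f,c["cy"]],[0,0,1]])
    v,u=np.mgrid[:400,:640]
    p=cv2.undistortPoints(np.stack([u,v],-1).reshape(-1,1,2).astype(np.float64),K,np.array(c["D"],float)).reshape(400,640,2)
    P=np.stack([p[...,0]*d,-p[...,1]*d,-d],-1)
    T=np.array(c["cam_to_world"])
    W=P@T[:3,:3].T+T[:3,3]; W[d==0]=np.nan
    return im,W
E
python3 - <<'E'
from h import *
for n in("top","side"):
    im,W=cloud(n); cv2.imwrite(f"pics/{n}0.png",im); np.save(f"{n}0.npy",W); print(n,np.array(r.camera_info(n)["cam_to_world"])[:3,3].round(3))
o=r.get_obs(); print(o)
E
```

```text
top [0.35  0.018 1.232]
side [0.45  0.879 0.926]
{'clock': 0.1, 'joints': array([ 1.00491166,  0.4777471 ,  0.02234487,  1.55631627, -0.01148458,
        1.10932459, -0.08309895]), 'qvel': array([ 0.00054831, -0.00196494, -0.0006236 , -0.00232142, -0.00023529,
        0.00087327,  0.00022432]), 'tau': array([ 5.26330346e-03, -5.97761214e+01,  1.61463641e+00, -2.81953186e+01,
        1.29662297e-02,  5.04307332e-03, -3.82231633e-05]), 'tcp_pos': array([ 0.29807788, -0.60503394,  0.23041844]), 'orientation': array([-3.05809950e+00, -7.12504042e-01,  8.00952007e-04]), 'contact_force': array([-0.26775588,  0.47146968, -0.45772383]), 'moment': array([-0.01481197,  0.07219187, -0.03417437]), 'gripper_force': 0.0, 'grip_width': 0.08507363486830889}
```

View pics/top0.png

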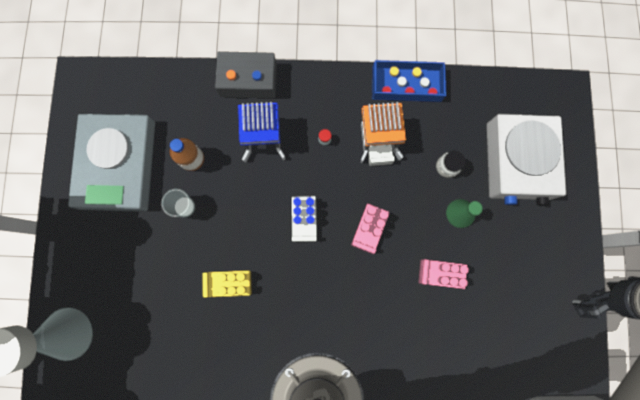

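View pics/side0.png

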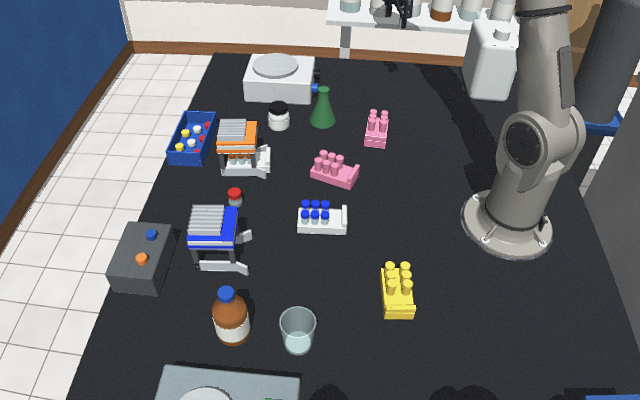

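The top view shows the white rack with blue caps at (304,219), lip at the bottom. Look-alikes are pink at (371,229) and (444,274), yellow at (228,284), and the amber rack at (384,150) under the amber lamp. The blue lamp is at (260,125), with its flares at (248,154) and (281,154). I choose (304,219) and check it in a crop.

```bash
cat > m.py <<'E'
from h import *
def rect(P,tag):
    c,s,a=cv2.minAreaRect((P[:,:2]*1000).astype(np.float32)); print(tag,len(P),np.round(c,1),np.round(s,1),round(a,1),"z",np.nanpercentile(P[:,2],[2,50,98]).round(3))
def sel(W,x0,x1,y0,y1,z0,z1):
    with np.errstate(all='ignore'):
        return (W[...,0]>x0)&(W[...,0]<x1)&(W[...,1]>y0)&(W[...,1]<y1)&(W[...,2]>z0)&(W[...,2]<z1)
E
python3 - <<'E'
from m import *
ims={n:cv2.imread(f"pics/{n}0.png") for n in("top","side")}; Ws={n:np.load(f"{n}0.npy") for n in ims}
for n in ims:
    W=Ws[n]
    for t,(u,v) in dict(rack=(304,235),lamp=(260,125),fl=(248,155),fr=(281,155)).items():
        if n=="top": print(t,W[v,u].round(3))
x,y,_=Ws["top"][232,304]; lx,ly,_=Ws["top"][125,260]
for n in ims:
    W=Ws[n]
    rect(W[sel(W,x-.12,x+.2,y-.09,y+.08,.012,.08)],n+" rack all")
    rect(W[sel(W,x-.12,x+.2,y-.09,y+.08,.033,.05)],n+" lip+vial")
    rect(W[sel(W,x-.12,x+.2,y-.09,y+.08,.055,.08)],n+" caps")
    rect(W[sel(W,lx-.15,lx+.15,ly-.12,ly+.12,.10,.15)],n+" head top")
    rect(W[sel(W,lx-.2,lx+.15,ly-.12,ly+.12,.112,.122)],n+" head 118")
    rect(W[sel(W,lx-.2,lx-.02,ly-.09,ly+.12,.015,.04)],n+" rails")
a=cv2.resize(ims["top"][85:260,210:350],None,fx=3.4,fy=3.4,interpolation=cv2.INTER_CUBIC)
cv2.imwrite("pics/crop.png",a)
E
```

```text
rack [0.432 0.044 0.023]
lamp [0.705 0.164 0.117]
fl [0.652 0.207 0.01 ]
fr [0.648 0.113 0.032]
top rack all 1068 [475.   46.8] [120.3  62.5] 1.6 z [0.021 0.029 0.063]
top lip+vial 128 [464.2  47.7] [97.1 61.4] 3.8 z [0.033 0.041 0.048]
top caps 319 [492.3  47.9] [68.8 52.8] 1.5 z [0.056 0.06  0.064]
top head top 1560 [713.  169.4] [104.  101.3] 5.1 z [0.106 0.119 0.136]
top head 118 1125 [713.4 169.8] [103.2 100.6] 5.1 z [0.113 0.118 0.122]
top rails 103 [610.6 123.2] [209.8  94.4] 47.7 z [0.017 0.028 0.036]
side rack all 1333 [479.1  49. ] [120.3  69.6] 2.9 z [0.014 0.035 0.063]
side lip+vial 284 [475.1  47.6] [111.9  68. ] 2.0 z [0.034 0.042 0.05 ]
side caps 347 [497.3  49.7] [67.9 57.8] 1.4 z [0.056 0.06  0.064]
side head top 1851 [714.  171.2] [100.9 103.2] 4.8 z [0.102 0.122 0.136]
side head 118 712 [714.5 170.7] [100.1 102.3] 4.7 z [0.113 0.118 0.122]
side rails 341 [613.8 126.7] [222.7  96.7] 46.6 z [0.015 0.026 0.038]
```

View pics/crop.png

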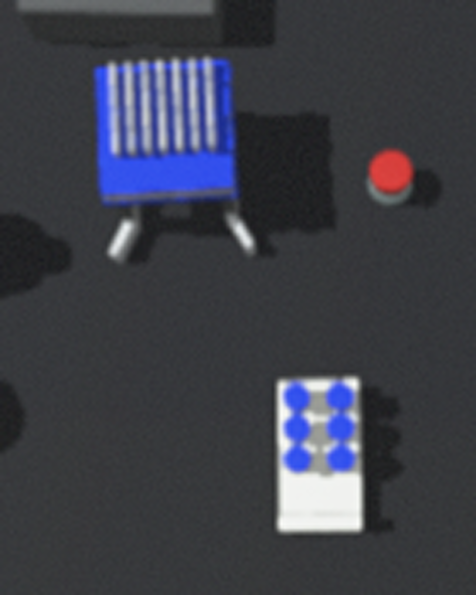

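The crop confirms it: white rack, six blue caps, lip at the near end. It lies at about (477,48) mm with yaw +1.6°, and its 120 x 62 mm size checks. The blue lamp is at about (713.7,170.2) mm with yaw +4.9°, and its head is 100 mm square with its top at 118 mm. That puts home at (689.8,168.2).

Plan: grip the rack lightly across its rear free part at (435,47), slide it to the mouth aligned, release it, then push from behind.

Request:
servo_tool(commands=[[0, 0, -5, 20, 36, 0, 0], [0, 0, -10, 40, 72, 0, 0], [0, 0, -15, 60, 108, 0, 0], [0, 0, -20, 80, 144, 0, 0], [0, 0, -24.5, 100, 180, 0, 0]], force=20)

```text
clock: 0.52
tcp_pos: [0.3987, -0.4235, 0.2309]
orientation: [-3.141, -0.04, 0.001]
contact_force: [0.8, 0.1, -0.5]
grip_width: 0.0853
gripper_force: 0.0
```

Request:
servo_tool(commands=[[0, 0, 0, 15, 38, 0, 0], [0, 0, 0, 30, 76, 0, 0], [0, 0, 0, 45, 114, 0, 0], [0, 0, 0, 60, 152, 0, 0], [0, 0, 0, 75, 190, 0, 0]])

```text
clock: 0.93
tcp_pos: [0.4734, -0.2335, 0.2312]
orientation: [3.141, 0.047, -0.0]
contact_force: [0.9, -0.6, 0.2]
grip_width: 0.0854
gripper_force: 0.0
```

Request:
servo_tool(commands=[[0, 0, 0, -5, 39, 0, 0], [0, 0, 0, -10, 78, 0, 0], [0, 0, 0, -15, 117, 0, 0], [0, 0, 0, -20, 156, 0, 0], [0, 0, 0, -25, 195, 0, 0]])

```text
clock: 1.35
tcp_pos: [0.4475, -0.0388, 0.2312]
orientation: [3.141, 0.047, -0.0]
contact_force: [1.1, 0.0, 0.1]
grip_width: 0.0854
gripper_force: 0.0
```

Request:
servo_tool(commands=[[0, 0, 0, -5, 35, -15, 0], [0, 0, 0, -9, 65, -30, 0], [0, 0, 0, -13, 85, -60, 0], [0, 0, 0, -13, 85, -95, 0], [0, 0, 0, -13, 85, -110, 0]])

```text
clock: 1.77
tcp_pos: [0.4329, 0.0457, 0.1182]
orientation: [3.141, 0.053, -0.006]
contact_force: [-0.6, -0.2, 0.1]
grip_width: 0.085
gripper_force: 0.0
```

```bash
python3 - <<'E'
from m import *
o=r.get_obs(); print(o["tcp_pos"],o["orientation"],o["joints"].round(2))
im,W=cloud("side"); rect(W[sel(W,.38,.6,-.03,.13,.055,.068)],"caps")
a=cv2.resize(im[130:260,250:450],None,fx=3.5,fy=3.5); cv2.imwrite("pics/s1.png",a)
E
```

```text
[0.43286403 0.04572651 0.1182408 ] [ 3.14100848  0.05315278 -0.00641326] [ 0.    0.27 -0.28  2.19  0.11  0.7  -1.9 ]
caps 346 [497.7  49.5] [67.3 57.1] 3.3 z [0.055 0.06  0.064]
```

View pics/s1.png

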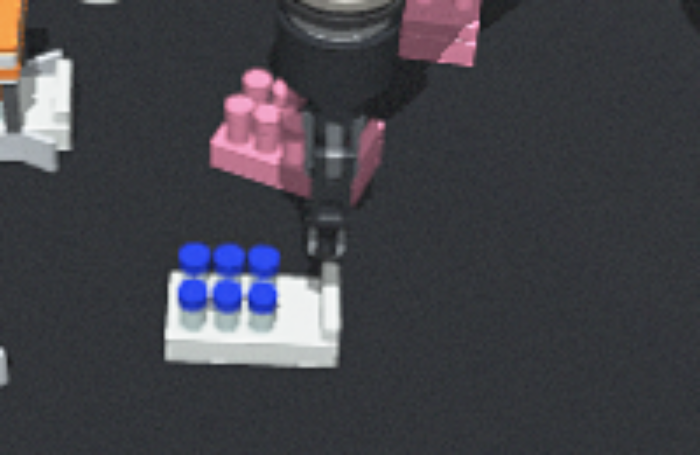

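The open fingers are above the rack's rear part at crop (330,240), between the lip and the vials. I descend.

Request:
servo_tool(commands=[[0, 0, 0, 2, 1.5, -25, 0], [0, 0, 0, 2, 1.5, -50, 0], [0, 0, 0, 2, 1.5, -75, 0], [0, 0, 0, 2, 1.5, -90, 0], [0, 0, 0, 2, 1.5, -97, 0]])

```text
clock: 2.23
tcp_pos: [0.4365, 0.0456, 0.023]
orientation: [3.141, 0.047, -0.004]
contact_force: [-0.5, 0.0, 0.3]
grip_width: 0.0854
gripper_force: 0.0
```

Request:
servo_tool(commands=[[0, 0, 0, 0, 0, 0, 0], [0, 0, 0, 0, 0, 0, 0]])

```text
clock: 2.4
tcp_pos: [0.4378, 0.046, 0.0249]
orientation: [3.141, 0.047, 0.001]
contact_force: [-0.2, 0.6, 0.1]
grip_width: 0.0857
gripper_force: 0.0
```

Request:
servo_tool(commands=[[0, 0, 0, -1, 1, -9, 0], [0, 0, 0, -1, 1, -18, 0], [0, 0, 0, -1, 1, -18, 0]])

```text
clock: 2.65
tcp_pos: [0.4359, 0.0469, 0.0055]
orientation: [3.141, 0.048, -0.001]
contact_force: [-0.8, -0.1, -0.4]
grip_width: 0.0853
gripper_force: 0.0
```

Request:
servo_tool(commands=[[0, 0, 0, 0, 0, 0, 0.4], [0, 0, 0, 0, 0, 0, 0.4], [0, 0, 0, 0, 0, 0, 0.4], [0, 0, 0, 0, 0, 0, 0.4], [0, 0, 0, 0, 0, 0, 0.4]], force=25)

```text
clock: 3.07
tcp_pos: [0.4364, 0.0469, 0.0065]
orientation: [3.141, 0.047, 0.0]
contact_force: [-1.3, -0.2, 3.4]
grip_width: 0.0635
gripper_force: 28.1
```

Gripped, and the measured width of 63.5 mm matches the rack. I slide it to the lane axis ahead of the flares and turn it by +3.2°.

Request:
servo_tool(commands=[[0, 0, 0.3, 5, 10, 0, 0.4], [0, 0, 1, 14, 24, 0, 0.4], [0, 0, 1.6, 24, 38, 0, 0.4], [0, 0, 2.2, 34, 52, 0, 0.4], [0, 0, 2.6, 44, 66, 0, 0.4]])

```text
clock: 3.48
tcp_pos: [0.4798, 0.112, 0.0065]
orientation: [3.137, 0.117, -0.003]
contact_force: [-3.8, -4.6, 8.3]
grip_width: 0.0634
gripper_force: 28.7
```

Request:
servo_tool(commands=[[0, 0, 0.2, 8, 13, 0, 0.4], [0, 0, 0.4, 16, 26, 0, 0.4], [0, 0, 0.6, 24, 38, 0, 0.4], [0, 0, 0.6, 32, 42, 0, 0.4], [0, 0, 0.6, 36, 42, 0, 0.4]])

```text
clock: 3.9
tcp_pos: [0.5161, 0.1565, 0.0065]
orientation: [-3.138, -0.138, 0.002]
contact_force: [-7.6, 1.8, 11.5]
grip_width: 0.0633
gripper_force: 29.0
```

```bash
python3 - <<'E'
from m import *
o=r.get_obs(); print(o["tcp_pos"],o["orientation"],o["contact_force"])
for n in("top","side"):
    im,W=cloud(n)
    cv2.imwrite(f"pics/{n}2.png",im)
    m=(im[...,0].astype(int)-im[...,2]>60)
    rect(W[sel(W,.45,.66,.08,.24,.056,.068)&m],n+" caps")
    rect(W[sel(W,.45,.66,.06,.26,.018,.034)],n+" block+flares")
    rect(W[sel(W,.63,.8,.08,.26,.112,.122)],n+" head")
b=cv2.resize(cv2.imread("pics/top2.png")[90:230,200:340],None,fx=4,fy=4); cv2.imwrite("pics/c2.png",b)
E
```

```text
[0.51607796 0.1565022  0.00651505] [-3.13826102e+00 -1.37519169e-01  1.99936095e-03] [-7.58530423  1.84136395 11.525169  ]
top caps 18 [602.8 141.8] [16.1  7.5] 35.9 z [0.058 0.061 0.065]
top block+flares 81 [640.2 156.9] [109.   75.5] 58.3 z [0.02  0.028 0.033]
top head 1103 [712.8 169.7] [101.9 100.5] 5.3 z [0.114 0.118 0.122]
side caps 370 [576.2 163. ] [65.8 56.7] 4.2 z [0.056 0.06  0.064]
side block+flares 557 [578.6 164.4] [114. 162.] 89.7 z [0.019 0.026 0.034]
side head 692 [714.5 171.1] [100.5 103.8] 4.7 z [0.114 0.118 0.122]
```

View pics/c2.png

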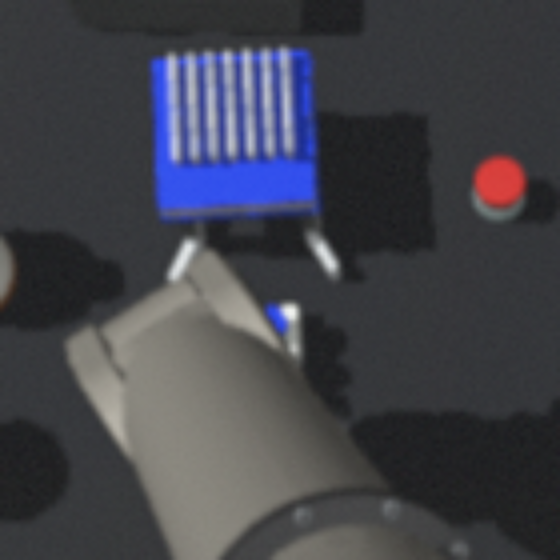

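The caps lie about 3.5 mm to the left of the lane axis and the yaw is right at 5.0°. I correct sideways and slide straight in, stopping before the gripper body reaches the lamp head.

Request:
servo_tool(commands=[[0, 0, 0, 9, -2.5, 0.5, 0.4], [0, 0, 0, 19, -1.7, 0.5, 0.4], [0, 0, 0, 29, -0.9, 0.5, 0.4], [0, 0, 0, 39, 0, 0.5, 0.4], [0, 0, 0, 49, 0.8, 0.5, 0.4]])

```text
clock: 4.42
tcp_pos: [0.5665, 0.1556, 0.0066]
orientation: [3.139, 0.134, -0.0]
contact_force: [-1.4, 1.1, -0.2]
grip_width: 0.0638
gripper_force: 27.8
```

Request:
servo_tool(commands=[[0, 0, 0, 10, 0.9, 0, 0.4], [0, 0, 0, 20, 1.7, 0, 0.4], [0, 0, 0, 30, 2.6, 0, 0.4], [0, 0, 0, 40, 3.4, 0, 0.4], [0, 0, 0, 48, 4.1, 0, 0.4]])

```text
clock: 4.83
tcp_pos: [0.6148, 0.1599, 0.0067]
orientation: [-3.139, -0.135, -0.001]
contact_force: [-0.2, 1.1, -2.0]
grip_width: 0.0639
gripper_force: 27.9
```

The rack is in the lane mouth. I release it and back straight out with the fingers open.

Request:
servo_tool(commands=[[0, 0, 0, 0, 0, 1, 0], [0, 0, 0, 0, 0, 1, 0], [0, 0, 0, 0, 0, 1, 0], [0, 0, 0, 0, 0, 1, 0], [0, 0, 0, 0, 0, 1, 0]])

```text
clock: 5.25
tcp_pos: [0.613, 0.1599, 0.008]
orientation: [3.139, 0.136, -0.0]
contact_force: [-1.2, -0.0, 0.4]
grip_width: 0.0853
gripper_force: 0.0
```

Request:
servo_tool(commands=[[0, 0, 0, -12, -1, 2, 0], [0, 0, 0, -24, -2, 4, 0], [0, 0, 0, -36, -3, 6, 0], [0, 0, 0, -46, -4, 7, 0], [0, 0, 0, -50, -4, 7, 0]])

```text
clock: 5.67
tcp_pos: [0.5617, 0.1557, 0.015]
orientation: [3.138, 0.136, -0.001]
contact_force: [0.1, -0.8, 0.3]
grip_width: 0.0854
gripper_force: 0.0
```

Request:
servo_tool(commands=[[0.4, -5, 0, 0, 1.5, 0, 0.5], [0.85, -10, 0, 0, 1.5, 0, 0.5], [0.85, -10, 0, 0, 1.5, 0, 0.5], [0.85, -10, 0, 0, 1.5, 0, 0.5], [0.85, -10, 0, 0, 1.5, 0, 0.5]])

```text
clock: 6.08
tcp_pos: [0.5644, 0.1577, 0.0152]
orientation: [-3.12, -0.134, -0.273]
contact_force: [0.5, -0.5, 0.2]
grip_width: 0.0426
gripper_force: 0.0
```

```bash
python3 - <<'E'
from m import *
o=r.get_obs(); print(o["tcp_pos"],o["orientation"],o["contact_force"],o["grip_width"])
im,W=cloud("side")
m=(im[...,0].astype(int)-im[...,2]>60)
rect(W[sel(W,.55,.66,.08,.24,.056,.068)&m],"caps")
cv2.imwrite("pics/s3.png",cv2.resize(im[170:300,170:340],None,fx=4,fy=4))
E
```

```text
[0.56435924 0.15768261 0.01521777] [-3.11962772 -0.13433079 -0.27331414] [ 0.50419243 -0.51696525  0.1725173 ] 0.04256323527996118
caps 121 [651.1 165.8] [18.7 57.3] 2.3 z [0.057 0.06  0.063]
```

View pics/s3.png

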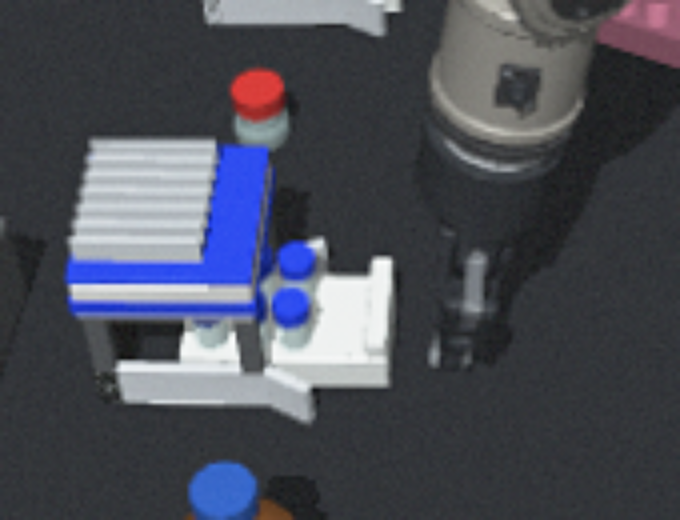

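The rack is straight in the mouth with its rear end free. The partly closed, tilted fingers stand behind it, clear of the lamp. I push.

Request:
servo_tool(commands=[[0, 0, 0, 8, 0.7, 0, 0.5], [0, 0, 0, 16, 1.4, 0, 0.5], [0, 0, 0, 24, 2.1, 0, 0.5], [0, 0, 0, 31, 2.7, 0, 0.5], [0, 0, 0, 38, 3.2, 0, 0.5]])

```text
clock: 6.55
tcp_pos: [0.6019, 0.1604, 0.0146]
orientation: [-3.12, -0.133, -0.272]
contact_force: [-2.2, -1.8, 3.6]
grip_width: 0.0427
gripper_force: 1.6
```

Request:
servo_tool(commands=[[0, 0, 0, 2, 0.2, 0, 0.5], [0, 0, 0, 4, 0.3, 0, 0.5], [0, 0, 0, 6, 0.5, 0, 0.5], [0, 0, 0, 8, 0.7, 0, 0.5], [0, 0, 0, 10, 0.9, 0, 0.5]])

```text
clock: 6.97
tcp_pos: [0.6113, 0.1615, 0.0147]
orientation: [-3.119, -0.135, -0.274]
contact_force: [-1.0, -0.7, -0.1]
grip_width: 0.0428
gripper_force: 0.6
```

Request:
servo_tool(commands=[[0, 0, 0, 1, 0.1, 0, 0.5], [0, 0, 0, 2, 0.2, 0, 0.5], [0, 0, 0, 3, 0.3, 0, 0.5], [0, 0, 0, 4, 0.3, 0, 0.5], [0, 0, 0, 5, 0.4, 0, 0.5]])

```text
clock: 7.38
tcp_pos: [0.6164, 0.1619, 0.0148]
orientation: [-3.119, -0.134, -0.274]
contact_force: [-0.6, -0.1, -0.1]
grip_width: 0.043
gripper_force: 0.5
```

Request:
servo_tool(commands=[[0, 0, 0, 1, 0.1, 0, 0.5], [0, 0, 0, 2, 0.2, 0, 0.5], [0, 0, 0, 2, 0.2, 0, 0.5]])

```text
clock: 7.63
tcp_pos: [0.6187, 0.1621, 0.0149]
orientation: [-3.119, -0.134, -0.275]
contact_force: [-0.8, -0.3, -0.4]
grip_width: 0.0426
gripper_force: 0.3
```

```bash
python3 - <<'E'
from m import *
im,W=cloud("side")
rect(W[sel(W,.61,.665,.1,.23,.036,.046)],"lip")
P=W[sel(W,.60,.645,.1,.23,.034,.046)]; print(P[:,0].min(),np.percentile(P[:,0],[2,10,50,90]))
cv2.imwrite("pics/s4.png",cv2.resize(im[170:300,170:340],None,fx=4,fy=4))
E
```

```text
lip 128 [644.3 167.9] [54.3 75.4] 11.0 z [0.037 0.042 0.045]
0.6041015646465745 [0.60671827 0.61806721 0.63241894 0.63827321]
```

View pics/s4.png

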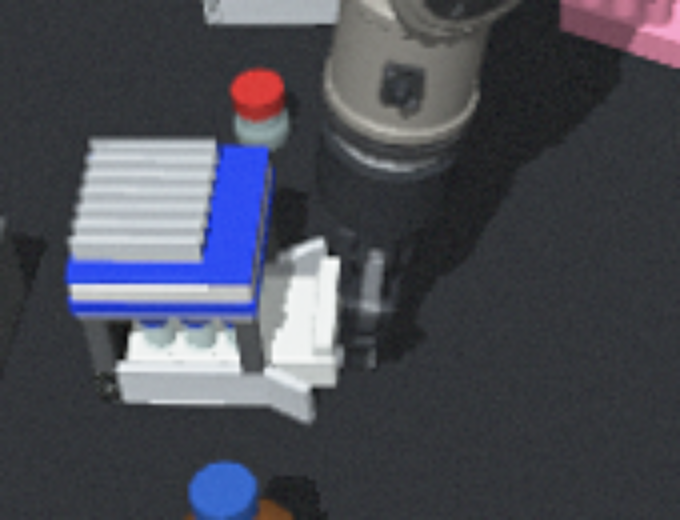

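Still about 5 to 8 mm of rack to go, with no stop force yet. I push on in small steps.

Request:
servo_tool(commands=[[0, 0, 0, 1, 0.1, 0, 0.5], [0, 0, 0, 2, 0.2, 0, 0.5], [0, 0, 0, 3, 0.3, 0, 0.5], [0, 0, 0, 3, 0.3, 0, 0.5]])

```text
clock: 8.02
tcp_pos: [0.6216, 0.1624, 0.0149]
orientation: [-3.119, -0.134, -0.274]
contact_force: [-0.8, -0.3, -0.8]
grip_width: 0.0428
gripper_force: 0.6
```

Request:
servo_tool(commands=[[0, 0, 0, 1, 0.1, 0, 0.5], [0, 0, 0, 2, 0.2, 0, 0.5], [0, 0, 0, 3, 0.3, 0, 0.5], [0, 0, 0, 3, 0.3, 0, 0.5]])

```text
clock: 8.35
tcp_pos: [0.6219, 0.1624, 0.0143]
orientation: [-3.121, -0.135, -0.267]
contact_force: [-9.6, -1.0, 7.2]
grip_width: 0.0427
gripper_force: 4.8
```

```bash
python3 - <<'E'
from m import *
o=r.get_obs(); print(o["contact_force"])
im,W=cloud("side")
# lip: white-ish pixels z .038-.046
m=im.min(-1)>170
P=W[sel(W,.61,.665,.1,.23,.037,.046)&m]; rect(P,"lip"); 
d=np.array([np.cos(.0855),np.sin(.0855)]); q=(P[:,:2]-[.7141,.1706])@d; print(np.percentile(q,[0,5,50,95,100]).round(4))
E
```

```text
[-9.59648179 -1.02895725  7.15495174]
lip 106 [637.1 165.6] [11.1 61.7] 4.7 z [0.038 0.042 0.045]
[-0.0826 -0.082  -0.0772 -0.0722 -0.0716]
```

The force jumped to 9.6 N and the lip's rear face measures -83 mm in the lamp frame (home is -84), with yaw 4.7°. The rack is home, so I back off.

Request:
servo_tool(commands=[[0, 0, 0, -6, -0.5, 0, 0.5], [0, 0, 0, -14, -1.2, 0, 0.5], [0, 0, 0, -26, -2.2, 0, 0.5], [0, 0, 0, -42, -3.6, 0, 0.5], [0, 0, 0, -60, -5, 10, 0.5]])

```text
clock: 8.82
tcp_pos: [0.5633, 0.1573, 0.0237]
orientation: [-3.12, -0.134, -0.273]
contact_force: [-0.3, 0.2, -0.6]
grip_width: 0.0429
gripper_force: 0.0
```

Request:
servo_tool(commands=[[0, 0, 0, -10, -1, 30, 0.5], [0, 0, 0, -20, -2, 60, 0.5], [0, 0, 0, -30, -10, 90, 0.5], [0, 0, 0, -30, -10, 90, 0.5], [0, 0, 0, -30, -10, 90, 0.5]])

```text
clock: 9.23
tcp_pos: [0.5355, 0.1477, 0.117]
orientation: [-3.118, -0.133, -0.281]
contact_force: [-0.2, 0.5, -0.6]
grip_width: 0.0424
gripper_force: 0.0
```

```bash
python3 - <<'E'
from m import *
d=np.array([np.cos(.0855),np.sin(.0855)]);n=np.array([-d[1],d[0]])
im,W=cloud("side"); m=im.min(-1)>170
P=W[sel(W,.61,.665,.1,.23,.037,.046)&m]; rect(P,"lip"); q=(P[:,:2]-[.7141,.1706]); print((q@d).min(),(q@n).min(),(q@n).max(),r.get_obs()["contact_force"])
cv2.imwrite("pics/s5.png",im)
E
```

```text
lip 107 [637.4 164.8] [11.2 64.1] 4.4 z [0.039 0.042 0.046]
-0.08273720519439445 -0.03131190721702496 0.03279781827137513 [-0.26934718 -0.17013044 -1.17296679]
```

View pics/s5.png

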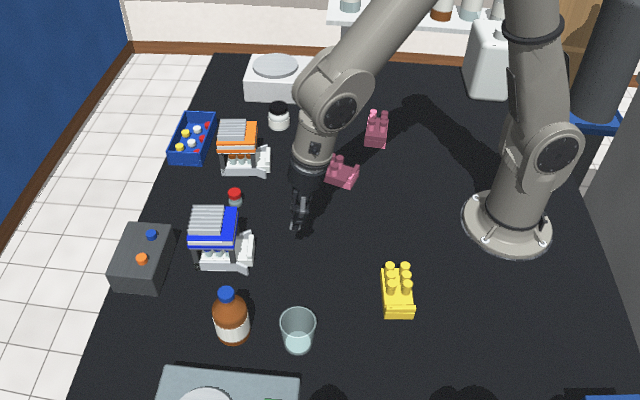

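The rack sits home under the blue lamp at (225,250). It is centred (lip from -31 to +33 mm), nothing else has moved, and the arm is clear.

```bash
python3 -c "
from bench import r
print(r.hand_in())"
```

```text
the job is handed in; nothing more can be done
None
```

The blue rack is home in the blue lane: against the back stop, within about 1 mm of the centre line and about 0.5° of straight. The arm is clear and the job is handed in; no verdict came back.

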